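# Lock the slide carrier on the shaker

### The arm

A 6-joint arm with a two-finger parallel gripper is mounted at the origin on a cart in front of the work surface, level with it; the furniture and walls round the work are solid. World frame = base frame: x ahead of the robot, y to its left, z up, the work surface at z = 0. Lengths are in m, angles in rad, forces in N, time in s.
With the tool pointing down it reaches from about 0.25 to 0.775 m from the base axis. Payload 4 kg.
Tool frame: the origin (TCP) lies at the very end of the fingers, on their centre line; the grasp point (between the pads) lies 19 mm behind it; x points along the fingers, y is the direction in which the jaws open and shut, and the axes are right-handed (so a half turn about x gives the same grasp; the last joint's range is limited). The gripper opens to 94 mm and grips with 3 to 60 N. Pads are 16 mm wide; open, the fingers measure 119 mm over their backs; the gripper's body (75 mm by 177 mm) begins 78 mm behind the grasp point.
Start: joints at [-1.262, 0.087, 1.371, -0, 1.684, -0.103], TCP at [0.22, -0.504, 0.206] pointing down, gripper open.
Joint ranges: [-3.1, 3.1], [-0.76, 2.03], [0.27, 2.55], [-1.08, 4.22], [0.17, 2.65], [-2.57, 2.57]. Speed limits (rad/s): [2.79, 2.79, 3.14, 3.14, 3.14, 3.14].

### API

Orientations are given as [roll, pitch, yaw] about the fixed x, y, z axes, in that order (R = Rz(yaw) Ry(pitch) Rx(roll)).
In Python, from bench import robot gives the robot as it stands.
- The arm moves only by the tool carry_out, never from a script. Its argument "targets" is a list of rows, each a list of 5 numbers: the closure, from 0 (fully open) to 1 (shut), then the shift along the tool's x, y, z in cm, then the turn about the tool's x in degrees. In form: [[fingers, tx, ty, tz, turn], ...]. A call has 1 to 20 rows; each row shifts and turns the commanded pose from where the row before left it, along the tool's axes as they then stand; what a row does not reach is not made up. A row lasts 1/10 s, in which the tool goes at most 50 mm and 8.59 degrees, less where a joint would pass 70% of its speed; a pose out of reach is approached as far as the arm can. A call is refused whole if a number of a shift passes 5 or a number of a turn 8.59, either way. A call with a gripper value outside its range is refused whole. The fingers move at their own pace and stop on an object; the grip force is fixed at half the most. Time passes only in rows, so rows that do not move let the fingers close. It gives the time, the measured TCP pose, the force and the opening at its end, in the units of the state.
- robot.get_obs(): the state, without advancing time (a new reading comes with each control period).
- robot.snapshot(name): name is "scene" or "top" or "wrist"; returns a dict with "image" (420x560x3 uint8, red, green, blue), "camera_matrix" (3x3 intrinsics, pixels), "pose" (4x4, takes a point from camera to world coordinates). Camera axes: x right, y up, looking along -z (the intrinsics and any distortion apply to the point x, -y, -z); pixel columns grow to the right and rows downward; lengths in m; the calibration is good to about 2 mm. A picture is of the moment at which its call begins. There is no depth.
- robot.close_job(): hands the job in, once; it reports no verdict.
The state is a dict: "time": time; "joint_positions": joint angles; "qvel": joint speeds; "joint_torque": joint torques, N m; "tool_pos": TCP position; "ee_rot": TCP orientation; "wrist_force": force on the tool from outside, world axes, zero at the start; "wrist_torque": the same for the moment, N m; "width": finger opening in m.
Only numpy, scipy, OpenCV 4.12 (cv2) and the standard library are available. Lean on these libraries where they do the work, as an engineer would, in place of code of your own. Each camera call takes 0.05 s, during which the arm holds its last target. There are 200 camera calls.

### The job

Mount the black slide carrier on the shaker: without lifting it off the deck, push it against the side fence and along it until it is fully home against both end-stop posts. Then push the red sprung stud in and, keeping it pushed in so that it is not forced, turn it a quarter turn clockwise until it locks, and let go, so that it stays down and the carrier stays home. Do not disturb the dish, the dropper bottle or the vial standing round the shaker.

Things in the scene. Friction and masses are not known exactly. Their poses are not given: they have to be found in the camera images.
- shaker: White bench-top slide shaker, fixed. Origin on the bench straight below the centre of the carrier's home place; x points away from its front panel to the end stops, y to the fence, z up. The box spans x -120 to +85, y -82 to +62 mm; its flat aluminium deck is 45 mm above the bench. The red stud is at x = +30, y = 0. A tall wooden stand is on the bench at its left end (world y over 0.45 m).
- fence_face (a point): Middle of the foot of the steel side fence's inner face, on the deck; axes as the shaker's. The face runs 165 mm along x, is 18 mm high and looks to -y.
- end_stop (a point): On the deck, midway between the two end-stop posts, in the plane where the carrier's leading edge touches them; axes as the shaker's. The posts are 14 mm thick, 16 mm high, 32 mm to either side (y).
- carrier: Loose black slide carrier, 0.25 to 0.5 kg: a plate 120 (x) by 90 (y) by 12 mm with two glass slides on it. Origin at the centre of its underside, which slides on the deck; x points to its leading edge, y to the edge that goes to the fence. Home = its frame straight over the shaker's, within 3 mm and 0.04 rad. It starts right of the fence, short of the stud: sideways first, then along the fence.
- rear_rim (a point): Point to push the carrier along x: middle of the outer face of its trailing rim, 13 mm above the deck. The rim is 90 mm long, 8 mm thick, 26 mm high from the deck.
- side_rim (a point): Point to push the carrier sideways to the fence: middle of the outer face of its right-hand rim, 13 mm above the deck. The rim is 62 mm long (carrier x -60 to +2 mm), 8 mm thick, 26 mm high.
- carrier_slot (a point): Centre of the carrier's 30 mm square window, at its underside; an 18 mm wide slot leads from it to the leading edge, 30 mm ahead. As the carrier slides home the stud's 10 mm shank passes along the slot into the window, so the carrier must be against the fence first.
- stud_axis (a point): Point on the deck on the stud's upright axis; axes as the shaker's.
- stud_wing (a point): Centre of the stud's red wing grip: a bar 34 mm long (x of this point), 12 thick (y), 22 high, on a red disc of 44 mm diameter whose top is 11 mm below this point. At rest it lies along the shaker's x, 43 mm above the deck. A 24 mm collar under the disc must sink into the carrier's window: with the carrier under it but not home, the stud stops after 2 mm. Straddle the wing, press down, turn.
- stud_press (a joint): How far the stud is pushed in, m: 0 at rest, 0.010 at the bottom stop. Spring 5 N at first, 12 N at the bottom. It turns only while pushed in more than about 0.008. Let go when fully turned it springs back to about 0.0055, locked; let go half-way it stays at about 0.008, not locked.
- stud (a joint): Turn of the stud, rad: 0 at rest (0.09 of play), grows clockwise seen from above, end stop 1.50; locked, it is held between about 1.40 and 1.50. Turned without being pushed in it would be forced, which counts as damage.
- petri: Bystander: white petri dish, 92 mm diameter, 15 mm high, beyond the fence; origin at its underside.
- dropper: Bystander: brown dropper bottle, 34 mm diameter, 104 mm high, behind the shaker; origin at its underside.
- vial: Bystander: black-capped vial, 22 mm diameter, 50 mm high, to the right of the shaker; origin at its underside.

How it is judged:
On the way:
1. the carrier is home against fence and end stops while the stud is still unturned (x of carrier in the frame of shaker between -0.003 and 0.003 m and y of carrier in the frame of shaker between -0.003 and 0.003 m and angle between the x axis of carrier and the x axis of shaker, either way round below 0.04 rad and value of joint stud below 0.25 rad), for 0.2 s.
At the end, for the whole second after the job is handed in: The carrier lies flat and still on the deck, home within 3 mm and 0.04 rad; the stud is turned past 1.36 rad and has sprung back into its lock (pushed in 4.2 to 7 mm) (x of carrier in the frame of shaker between -0.003 and 0.003 m and y of carrier in the frame of shaker between -0.003 and 0.003 m and angle between the x axis of carrier and the x axis of shaker, either way round below 0.04 rad and z of carrier in the frame of shaker below 0.048 m and value of joint stud above 1.36 rad and value of joint stud_press between 0.0042 and 0.007 m and linear speed of carrier below 0.01 m/s); the robot touches nothing.
It fails at once if the carrier is lifted more than 12 mm off the deck (z of carrier in the frame of shaker above 0.057 m).
It fails at once if the stud is forced round without being pushed in (value of joint stud between 0.4 and 1.2 rad and value of joint stud_press below 0.0055 m).
It fails at once if the petri is moved more than 25 mm or knocked over (distance of petri from where it was at the start of the episode above 0.025 m or angle between petri's own z axis and vertical above 0.5 rad).
It fails at once if the dropper is moved more than 25 mm or knocked over (distance of dropper from where it was at the start of the episode above 0.025 m or angle between dropper's own z axis and vertical above 0.5 rad).
It fails at once if the vial is moved more than 25 mm or knocked over (distance of vial from where it was at the start of the episode above 0.025 m or angle between vial's own z axis and vertical above 0.5 rad).
It also fails if it takes over 56 s, if anything falls off the work surface, if the arm or the gripper's body presses on something with over 40 N, if the wrist force passes 120 N, or if a joint passes its speed limit or range.

## Working session

There is one attempt and no reset: what is moved stays moved. The work goes in short steps, Python scripts to look and compute and a tool call to move; the robot and the scene stay as the last step left them, time stands still between calls to the robot, and variables do not carry over. Pictures are saved under pics/ and viewed, about 8 in all and at most 12, crops included, and the job is handed in when it is done.

Besides the shell and the picture viewer there is one more tool, called after "Request:" in YAML: its name, and indented under it one key for each argument. carry_out: Moves the arm, as the interface text tells. Its arguments: {"type":"object","properties":{"targets":{"type":"array","items":{"type":"array","items":{"type":"number"}}}},"required":["targets"]}

```bash
mkdir -p pics; python3 - <<'E'
from bench import robot
import cv2,numpy as np,pickle
print(robot.get_obs())
for n in("scene","top"):
    s=robot.snapshot(n); pickle.dump(s,open(f"pics/{n}0.pkl","wb"))
    cv2.imwrite(f"pics/{n}0.png",s["image"][:,:,::-1]); print(s["camera_matrix"],s["pose"],[k for k in s])
E
```

```text
{'time': 0.0, 'joint_positions': array([-1.26209069e+00,  8.79645518e-02,  1.37224236e+00, -2.29568291e-05,
        1.68361342e+00, -1.03140210e-01]), 'qvel': array([ 0.00176566,  0.00042164, -0.00022264, -0.00125698, -0.00048393,
        0.00015356]), 'joint_torque': array([ 5.85576836e-04, -3.40186715e+01, -3.02422500e+01,  7.18195341e-02,
        3.31847684e-02, -1.68283432e-04]), 'tool_pos': array([ 0.21996498, -0.50349495,  0.20430501]), 'ee_rot': array([-1.66369456,  1.56856853,  1.88974138]), 'wrist_force': array([-0.51909315, -0.04677868, -0.5909048 ]), 'wrist_torque': array([ 0.05258758,  0.00156905, -0.07068397]), 'width': 0.09418846940189897}
[[486.83902047   0.         280.06588063]
 [  0.         486.83902047 203.55015696]
 [  0.           0.           1.        ]] [[ 9.99761490e-01  3.41032937e-04  2.18368305e-02  6.04049294e-01]
 [ 1.96758951e-02  4.19842617e-01 -9.07383621e-01 -5.82636441e-01]
 [-9.47747978e-03  9.07596860e-01  4.19735770e-01  4.56598507e-01]
 [ 0.00000000e+00  0.00000000e+00  0.00000000e+00  1.00000000e+00]] ['image', 'camera_matrix', 'pose']
[[530.78292609   0.         286.10737523]
 [  0.         530.78292609 212.27609561]
 [  0.           0.           1.        ]] [[-0.00552609  0.99203132 -0.12587025  0.45132634]
 [-0.99945058 -0.00136559  0.03311618  0.24098642]
 [ 0.0326804   0.1259841   0.99149382  1.04845329]
 [ 0.          0.          0.          1.        ]] ['image', 'camera_matrix', 'pose']
```

View pics/top0.png

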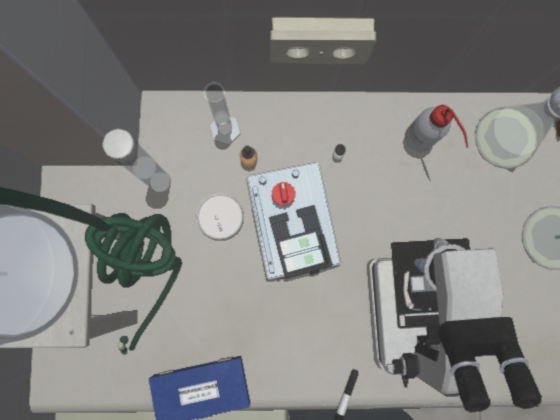

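View pics/scene0.png

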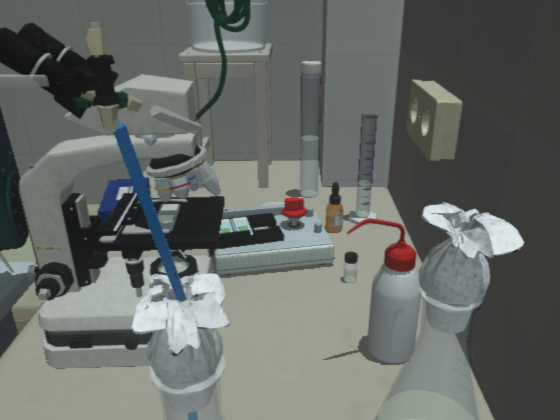

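The top view shows the shaker around (293,222), its end stops up and slightly left, the fence at left, the black carrier at (300,240) and the stud at (284,194). The petri dish is at (220,217), the dropper at (249,157) and the vial at (340,152). Next I'll zoom in.

```bash
cat > h.py <<'E'
import numpy as np,pickle
def ray(s,u,v,z):
    K=s["camera_matrix"];T=s["pose"]
    d=np.linalg.inv(K)@[u,v,1]; d=T[:3,:3]@(d*[1,-1,-1]); o=T[:3,3]
    return o+d*(z-o[2])/d[2]
def proj(s,p):
    T=s["pose"];c=T[:3,:3].T@(np.array(p)-T[:3,3]);c=c*[1,-1,-1];q=s["camera_matrix"]@c
    return q[:2]/q[2]
E
python3 - <<'E'
from h import *
import cv2
s=pickle.load(open("pics/top0.pkl","rb"));im=s["image"][:,:,::-1]
c=im[135:295,190:360]; cv2.imwrite("pics/crop0.png",cv2.resize(c,None,fx=3.7,fy=3.7,interpolation=cv2.INTER_CUBIC))
h=cv2.cvtColor(im,cv2.COLOR_BGR2HSV)
m=((h[...,0]<8)|(h[...,0]>172))&(h[...,1]>120)&(h[...,2]>80)
m[:, :255]=0;m[:,320:]=0;m[:150]=0;m[230:]=0
ys,xs=np.nonzero(m);print(len(xs),xs.mean(),ys.mean(),ray(s,xs.mean(),ys.mean(),.08))
for n,u,v,z in(("petri",220,217,.015),("dropper",249,157,.03),("vial",340,152,.03)):print(n,ray(s,u,v,z))
E
```

```text
353 282.9915014164306 193.9943342776204 [0.60833458 0.21421263 0.08      ]
petri [0.57339897 0.33573171 0.015     ]
dropper [0.68974133 0.27901137 0.03      ]
vial [0.70018553 0.10006779 0.03      ]
```

View pics/crop0.png

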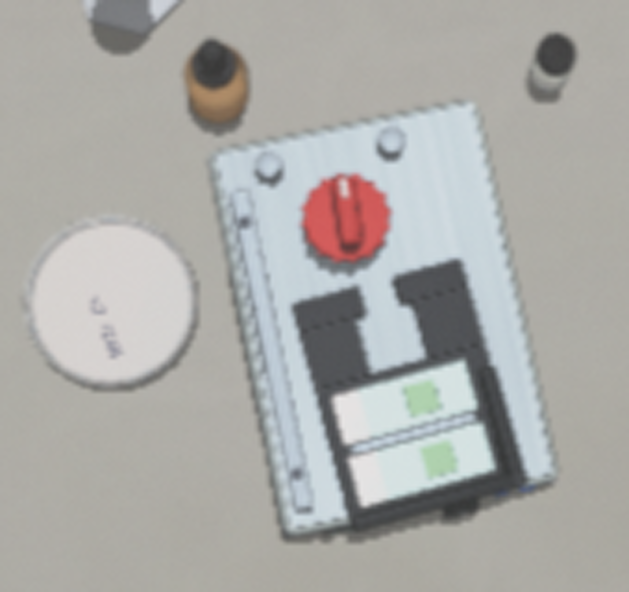

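The crop shows these points in crop pixels:
- Deck corners: (212,155), (473,102), (553,480), (285,535).
- Carrier leading corners: (295,303) and (462,260).
- Carrier trailing rim: (355,528) to (522,486).
- Stud wing: along (343,183) to (350,248).

```bash
python3 - <<'E'
from h import *
import cv2
s=pickle.load(open("pics/top0.pkl","rb"))
def cr(u,v,z):return ray(s,(u+.5)/3.7-.5+190,(v+.5)/3.7-.5+135,z)[:2]
def fit(L,W):
    L=np.array(L,float);W=np.array(W);a=L-L.mean(0);b=W-W.mean(0)
    th=np.arctan2((a[:,0]*b[:,1]-a[:,1]*b[:,0]).sum(),(a*b).sum());R=np.array([[np.cos(th),-np.sin(th)],[np.sin(th),np.cos(th)]])
    t=W.mean(0)-R@L.mean(0);return th,R,t,(W-L@R.T-t)*1e3
L=np.array([[85,62],[85,-82],[-120,-82],[-120,62]])/1e3
W=[cr(212,155,.045),cr(473,102,.045),cr(553,480,.045),cr(285,535,.045)]
th,R,t,r=fit(L,W);print("shaker",th,t,r.round(1))
print("stud",t+R@[.03,0],"red",cr(347,218,.077), "fence y/stops",R.T@(cr(270,160,.061)-t),R.T@(cr(390,135,.061)-t))
Lc=np.array([[60,45],[60,-45],[-60,45],[-60,-45]])/1e3
Wc=[cr(295,303,.057),cr(462,260,.057),cr(355,528,.071),cr(522,486,.071)]
tc,Rc,c,r=fit(Lc,Wc);print("carrier",tc,c,r.round(1),"in shaker",R.T@(c-t),tc-th)
np.savez("pose.npz",th=th,t=t)
for n,p in(("petri",[.573,.336]),("dropper",[.69,.279]),("vial",[.700,.1])):print(n,R.T@(p-t))
E
```

```text
shaker 0.19428922364824697 [0.57919414 0.20844636] [[-2.7 -3.4]
 [-2.2  1.8]
 [ 2.1  3. ]
 [ 2.8 -1.5]]
stud [0.6086297  0.21423844] red [0.60964718 0.21333306] fence y/stops [0.07028807 0.03061956] [ 0.07125053 -0.03218494]
carrier 0.24374769797164397 [0.52289165 0.18257014] [[-1.1 -1.3]
 [-0.8  0.7]
 [ 1.7 -1.8]
 [ 0.2  2.4]] in shaker [-0.06023908 -0.01451909] 0.049458474323397006
petri [0.01854907 0.12634964]
dropper [0.12234279 0.04783299]
vial [ 0.09759526 -0.12972984]
```

```bash
python3 - <<'E'
from h import *
from bench import robot
from scipy.spatial.transform import Rotation as Ro
a=pickle.load(open("pics/top0.pkl","rb"));b=pickle.load(open("pics/scene0.pkl","rb"))
def tri(p,q):
    o1,o2=a["pose"][:3,3],b["pose"][:3,3];d1=ray(a,*p,0)-o1;d2=ray(b,*q,0)-o2
    x=np.linalg.lstsq(np.c_[d1,-d2],o2-o1,rcond=None)[0];P,Q=o1+d1*x[0],o2+d2*x[1]
    print(((P+Q)/2).round(3),"gap",np.linalg.norm(P-Q).round(3))
tri((478,395),(8,35));tri((525,390),(45,40));tri((440,252),(195,88));tri((500,250),(195,85));tri((393,245),(222,200));tri((432,118),(395,257))
for u,v in((393,243),(405,345),(372,262),(385,365)):print([ray(a,u,v,z).round(3) for z in(.05,.15)])
o=robot.get_obs();print(Ro.from_euler("xyz",o["ee_rot"]).as_matrix().round(3))
E
```

```text
[ 0.302 -0.016  0.398] gap 0.025
[ 0.333 -0.056  0.405] gap 0.029
[0.488 0.009 0.337] gap 0.001
[ 0.496 -0.064  0.355] gap 0.014
[0.508 0.035 0.176] gap 0.001
[ 0.736 -0.051  0.137] gap 0.001
[array([0.519, 0.005, 0.05 ]), array([0.512, 0.029, 0.15 ])]
[array([ 0.33 , -0.011,  0.05 ]), array([0.342, 0.014, 0.15 ])]
[array([0.483, 0.046, 0.05 ]), array([0.48 , 0.066, 0.15 ])]
[array([0.294, 0.027, 0.05 ]), array([0.31 , 0.048, 0.15 ])]
[[-0.001  0.4   -0.916]
 [ 0.002 -0.916 -0.4  ]
 [-1.    -0.002 -0.   ]]
```

Request:
carry_out:
  targets:
    - [0,-4,0,0,0]
    - [0,-4,0,0,0]
    - [0,-4,0,0,0]
    - [0,-4,0,0,0]
    - [0,-4,0,0,0]
    - [0,-4,0,0,0]
    - [0,0,0,0,0]

```text
time: 0.8
tool_pos: [0.2203, -0.5045, 0.4518]
ee_rot: [1.469, 1.559, -1.26]
wrist_force: [-0.5, 0.2, 0.7]
width: 0.0941
```

```bash
python3 - <<'E'
from bench import robot
o=robot.get_obs();print(o["joint_positions"].round(4),o["tool_pos"].round(4),o["ee_rot"],o["wrist_force"])
E
```

```text
[-1.2621  0.1745  0.7779  0.      2.1778 -0.1031] [ 0.2203 -0.5045  0.4518] [ 1.4694243   1.55943417 -1.26032666] [-0.45634578  0.23639313  0.72584506]
```

Request:
carry_out:
  targets:
    - [0.6,-3,0,0,0]
    - [0.6,0,-3.2,-3.65,0]
    - [0.6,0,-3.2,-3.65,0]
    - [0.6,0,-3.2,-3.65,0]
    - [0.6,0,-3.2,-3.65,0]
    - [0.6,0,-3.2,-3.65,0]
    - [0.6,0,-3.2,-3.65,0]
    - [0.6,0,-3.2,-3.65,0]
    - [0.6,0,-3.2,-3.65,0]
    - [0.6,0,-3.2,-3.65,0]
    - [0.6,0,-3.2,-3.65,0]
    - [0.6,0,-3.2,-3.65,0]
    - [0.6,0,-3.2,-3.65,0]
    - [0.6,0,-3.2,-3.65,0]
    - [0.6,0,-3.2,-3.65,0]
    - [0.6,0,0,0,-8]
    - [0.6,0,0,0,-8]
    - [0.6,0,0,0,-8]
    - [0.6,0,0,0,-8]
    - [0.6,0,0,0,-8]

```text
time: 2.8
tool_pos: [0.5092, 0.1112, 0.4737]
ee_rot: [-0.984, 1.568, -3.009]
wrist_force: [-0.1, 0.1, 0.8]
width: 0.0376
```

Request:
carry_out:
  targets:
    - [0.6,0,0,0,-8]
    - [0.6,0,0,0,-8]
    - [0.6,0,0,0,-8]
    - [0.6,0,0,0,-8]
    - [0.6,0,0,0,-5.5]
    - [0.6,0,0,0,0]
    - [0.6,0,0,0,0]

```text
time: 3.5
tool_pos: [0.5091, 0.1111, 0.4744]
ee_rot: [-1.595, 1.569, -2.974]
wrist_force: [-0.0, -0.2, 1.0]
width: 0.0375
```

```bash
cat > st.py <<'E'
from h import *
from bench import robot
from scipy.spatial.transform import Rotation as Ro
P=np.load("pose.npz");th=float(P["th"]);t=P["t"];R2=np.array([[np.cos(th),-np.sin(th)],[np.sin(th),np.cos(th)]])
def st():
    o=robot.get_obs();M=Ro.from_euler("xyz",o["ee_rot"]).as_matrix();p=o["tool_pos"]
    print("q",o["joint_positions"].round(3),"tcp",p.round(4),"w",o["width"].round(4),"F",o["wrist_force"].round(1),"T",o["time"])
    print("in shaker mm",(R2.T@(p[:2]-t)*1e3).round(1),"z",round(p[2]*1e3,1),"tooly ang rel",(np.arctan2(M[1,1],M[0,1])-th).round(4),"x axis",M[:,0].round(3))
    return o,M
E
python3 - <<'E'
from st import *
import cv2
st()
s=robot.snapshot("scene");cv2.imwrite("pics/scene1.png",s["image"][:,:,::-1])
s=robot.snapshot("wrist");cv2.imwrite("pics/wrist1.png",s["image"][:,:,::-1]);pickle.dump(s,open("pics/wrist1.pkl","wb"))
E
python3 -c "
import cv2,numpy as np
cv2.imwrite('pics/both1.png',cv2.resize(np.hstack([cv2.imread('pics/scene1.png'),cv2.imread('pics/wrist1.png')]),(800,300)))"
```

```text
Traceback (most recent call last):
  File "st.py", line 7, in st
    print("q",o["joint_positions"].round(3),"tcp",p.round(4),"w",o["width"].round(4),"F",o["wrist_force"].round(1),"T",o["time"])
                                                                 ^^^^^^^^^^^^^^^^
AttributeError: 'float' object has no attribute 'round'
[ WARN:0@0.017] global loadsave.cpp:275 findDecoder imread_('pics/scene1.png'): can't open/read file: check file path/integrity
[ WARN:0@0.017] global loadsave.cpp:275 findDecoder imread_('pics/wrist1.png'): can't open/read file: check file path/integrity
Traceback (most recent call last):
cv2.error: OpenCV(4.12.0) :-1: error: (-5:Bad argument) in function 'resize'
> Overload resolution failed:
>  - src data type = object is not supported
>  - Expected Ptr<cv::UMat> for argument 'src'
```

```bash
sed -i 's/o\["width"\].round(4)/round(o["width"],4)/' st.py
python3 - <<'E'
from st import *
import cv2
st()
a=robot.snapshot("scene")["image"]
s=robot.snapshot("wrist");pickle.dump(s,open("pics/wrist1.pkl","wb"));b=s["image"]
cv2.imwrite("pics/both1.png",np.vstack([cv2.resize(a,(400,300)),cv2.resize(b,(400,300))])[:,:,::-1])
print(s["pose"].round(3))
E
```

```text
q [ 0.106  0.14   0.769 -0.     2.235 -0.086] tcp [0.5091 0.1111 0.4744] w 0.0375 F [-0.  -0.2  1. ] T 3.5
in shaker mm [-87.5 -82. ] z 474.4 tooly ang rel -0.0027 x axis [-0.002 -0.    -1.   ]
[[ 0.982 -0.185 -0.047  0.495]
 [ 0.191  0.949  0.25   0.183]
 [-0.002 -0.254  0.967  0.655]
 [ 0.     0.     0.     1.   ]]
```

View pics/both1.png

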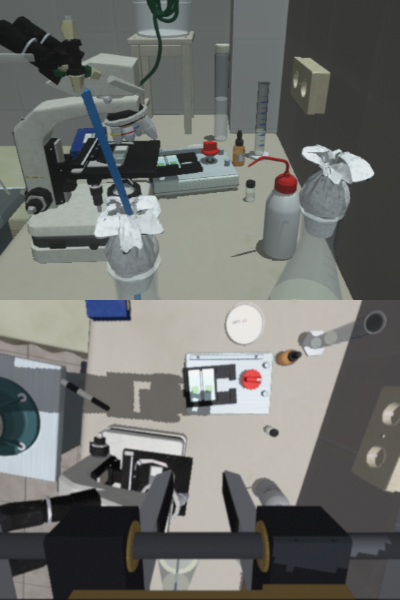

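The wrist view shows clear space around the shaker, with the microscope to the right of the tool. I'll descend part of the way and fit the arm's geometry to check that it clears the eyepieces.

Request:
carry_out:
  targets:
    - [0.75,4,0,0,0]
    - [0.75,4,0,0,0]
    - [0.75,4,0,0,0]
    - [0.75,4,0,0,0]
    - [0.75,4,0,0,0]
    - [0.75,0,0,0,0]
    - [0.75,0,0,0,0]

```text
time: 4.3
tool_pos: [0.5089, 0.111, 0.2756]
ee_rot: [-1.606, 1.57, -2.984]
wrist_force: [1.0, -0.9, 0.1]
width: 0.0233
```

```bash
python3 - <<'E'
from st import *
o,M=st();q=o["joint_positions"];p=o["tool_pos"]
D=[(.08796,1.37224,1.68361,.54945,.20430),(.1745,.7779,2.1778,.5505,.4518),(.140,.769,2.235,.5211,.4744),(q[1],q[2],q[4],np.hypot(*p[:2]),p[2])]
A=[];b=[]
for q2,q3,q5,r,z in D:
    s=q2+q3;e=s+q5
    A+=[[1,0,np.sin(q2),np.sin(s),np.cos(s)],[0,1,np.cos(q2),np.cos(s),-np.sin(s)]]
    # unknown Lt: tool along angle e (pi=down); assume Lt*cos(e)~-Lt absorbed, tilt term with Lt=.3
    b+=[r-.3*np.sin(e),z-.3*(np.cos(e)+1)]
x,res,_,_=np.linalg.lstsq(np.array(A),np.array(b),rcond=None);print("a,d1-Lt,L1,A,B",x.round(3),res)
E
```

```text
q [ 0.106  0.02   1.303 -0.     1.819 -0.087] tcp [0.5089 0.111  0.2756] w 0.0233 F [ 1.  -0.9  0.1] T 4.3
in shaker mm [-87.8 -82. ] z 275.6 tooly ang rel -0.0012 x axis [-0.001 -0.    -1.   ]
a,d1-Lt,L1,A,B [ 0.003 -0.199  0.45   0.5    0.101] [1.61025342e-07]
```

Request:
carry_out:
  targets:
    - [0.75,4,0,0,0]
    - [0.75,4,0,0,0]
    - [0.75,4,0,0,0]
    - [0.75,4,0,0,0]
    - [0.75,3,0,0,0]
    - [0.75,2,0,0,0]
    - [0.75,1.1,0,0,0]
    - [0.75,0,0,0,0]
    - [0.75,0,0,0,0]

```text
time: 5.2
tool_pos: [0.5115, 0.1113, 0.0573]
ee_rot: [1.466, 1.566, 0.089]
wrist_force: [0.5, -0.0, -0.1]
width: 0.0236
```

```bash
python3 - <<'E'
from st import *
import cv2
o,M=st();print(M[:,2])
s=robot.snapshot("wrist");pickle.dump(s,open("pics/wrist2.pkl","wb"))
t_=robot.snapshot("top");pickle.dump(t_,open("pics/top2.pkl","wb"))
cv2.imwrite("pics/v2.png",np.hstack([cv2.resize(s["image"],(400,300)),cv2.resize(t_["image"][110:305,180:400],(340,300))])[:,:,::-1])
E
```

```text
q [ 0.106  0.103  1.654 -0.     1.38  -0.088] tcp [0.5115 0.1113 0.0573] w 0.0236 F [ 0.5 -0.  -0.1] T 5.2
in shaker mm [-85.2 -82.3] z 57.3 tooly ang rel -0.0008 x axis [ 0.005  0.    -1.   ]
[ 1.92265446e-01 -9.81342820e-01  5.17238558e-04]
```

View pics/v2.png

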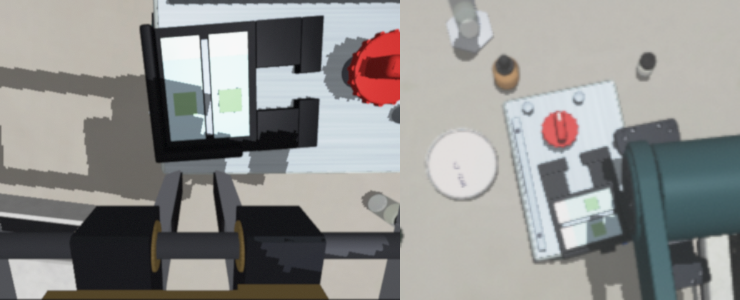

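The wrist view shows the fingers just right of the right-hand rim, ready to push toward the fence.

Request:
carry_out:
  targets:
    - [0.75,0,0,-0.5,0]
    - [0.75,0,0,-0.5,0]
    - [0.75,0,0,-0.4,0]
    - [0.75,0,0,-0.4,0]
    - [0.75,0,0,-0.4,0]
    - [0.75,0,0,-0.3,0]
    - [0.75,0,0,-0.2,0]
    - [0.75,0,0,0,0]
    - [0.75,0,0,0,0]

```text
time: 6.2
tool_pos: [0.5047, 0.137, 0.0547]
ee_rot: [0.84, 1.569, -0.537]
wrist_force: [2.4, -3.1, 1.0]
width: 0.0237
```

Request:
carry_out:
  targets:
    - [0.75,0,0,-0.2,0]
    - [0.75,0,0,-0.2,0]
    - [0.75,0,0,0,0]

```text
time: 6.5
tool_pos: [0.505, 0.1372, 0.0549]
ee_rot: [0.217, 1.561, -1.161]
wrist_force: [4.7, -12.1, 0.1]
width: 0.0234
```

Contact force rose to 12 N with no further motion, so the carrier is against the fence. I'll back off, lift and look.

Request:
carry_out:
  targets:
    - [0.75,0,0,1.0,0]
    - [0.75,-2.5,0,0.3,0]
    - [0.75,-3,0,0,0]
    - [0.75,-1,-3,-3,0]
    - [0.75,0,-2.7,-4,0]
    - [0.75,0,0,0,0]
    - [0.75,0,0,0,0]

```text
time: 7.2
tool_pos: [0.4352, 0.1875, 0.1192]
ee_rot: [-2.611, 1.569, 2.297]
wrist_force: [0.5, 0.1, 0.5]
width: 0.0237
```

```bash
python3 - <<'E'
from st import *
import cv2
o,M=st()
s=robot.snapshot("wrist");pickle.dump(s,open("pics/wrist3.pkl","wb"))
t_=robot.snapshot("top");pickle.dump(t_,open("pics/top3.pkl","wb"))
cv2.imwrite("pics/v3.png",np.hstack([cv2.resize(s["image"],(400,300)),cv2.resize(t_["image"][135:295,220:400],(340,300))])[:,:,::-1])
E
```

```text
q [ 2.860e-01 -4.900e-02  1.681e+00  1.000e-03  1.510e+00  9.000e-02] tcp [0.4352 0.1875 0.1192] w 0.0237 F [0.5 0.1 0.5] T 7.2
in shaker mm [-145.3    7.2] z 119.2 tooly ang rel 0.0019 x axis [-0.001  0.001 -1.   ]
```

View pics/v3.png

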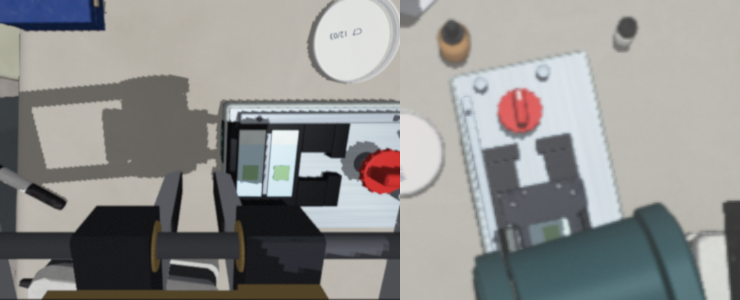

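The carrier now lies parallel against the fence. I'll rotate the tool so the jaws lie along shaker y, which gives a square two-finger push and also suits the stud.

Request:
carry_out:
  targets:
    - [0.47,0,0,0,-8.5]
    - [0.47,0,0,0,-8.5]
    - [0.47,0,0,0,-8.5]
    - [0.47,0,0,0,-8.5]
    - [0.47,0,0,0,-8.5]
    - [0.47,0,0,0,-8.5]
    - [0.47,0,0,0,-8.5]
    - [0.47,0,0,0,-8.5]
    - [0.47,0,0,0,-8.5]
    - [0.47,0,0,0,-8.5]
    - [0.47,0,-0.6,0,-5]
    - [0.47,0,0,0,0]
    - [0.47,0,0,0,0]

```text
time: 8.6
tool_pos: [0.4373, 0.1799, 0.1191]
ee_rot: [2.795, 1.57, 2.985]
wrist_force: [0.4, 0.4, -0.2]
width: 0.0499
```

```bash
python3 - <<'E'
from st import *
st()
E
```

```text
q [ 0.27  -0.051  1.684  0.     1.51  -1.491] tcp [0.4373 0.1799 0.1191] w 0.0499 F [ 0.4  0.4 -0.2] T 8.6
in shaker mm [-144.7   -0.6] z 119.1 tooly ang rel 1.5665 x axis [-0.001  0.    -1.   ]
```

Request:
carry_out:
  targets:
    - [0.47,3,0,0,0]
    - [0.47,2,0,0,0]
    - [0.47,1.2,0,0,0]
    - [0.47,0,0,0,0]
    - [0.47,0,0,0.7,0]
    - [0.47,0,0,0.7,0]
    - [0.47,0,0,0.5,0]
    - [0.47,0,0,0.5,0]
    - [0.47,0,0,0,0]

```text
time: 9.5
tool_pos: [0.4615, 0.1853, 0.0579]
ee_rot: [-0.008, 1.569, 0.186]
wrist_force: [0.4, -0.2, -0.2]
width: 0.0497
```

```bash
python3 - <<'E'
from st import *
import cv2
st()
s=robot.snapshot("wrist");pickle.dump(s,open("pics/wrist4.pkl","wb"));cv2.imwrite("pics/v4.png",s["image"][:,:,::-1])
E
```

```text
q [ 0.268  0.048  1.711 -0.     1.381 -1.496] tcp [0.4615 0.1853 0.0579] w 0.0497 F [ 0.4 -0.2 -0.2] T 9.5
in shaker mm [-119.9    0. ] z 57.9 tooly ang rel 1.57 x axis [ 0.001  0.    -1.   ]
```

View pics/v4.png

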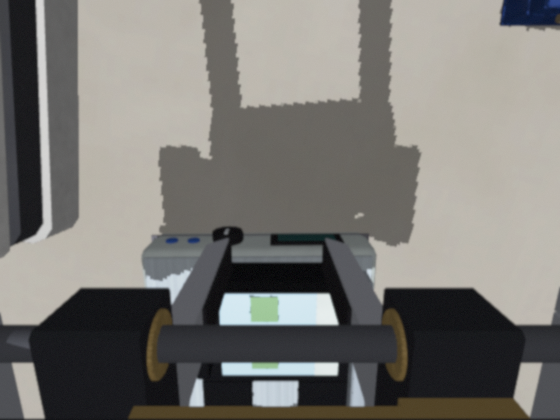

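The fingers are behind the trailing rim. The tips are near (225,245) and (335,245), and the rim is at row 275. I'll push along the fence.

Request:
carry_out:
  targets:
    - [0.47,0,0,0.5,0]
    - [0.47,0,0,0.5,0]
    - [0.47,0,0,0.5,0]
    - [0.47,0,0,0.5,0]
    - [0.47,0,0,0.5,0]
    - [0.47,0,0,0,0]

```text
time: 10.15
tool_pos: [0.4862, 0.1901, 0.0574]
ee_rot: [-0.062, 1.569, 0.132]
wrist_force: [-0.2, 0.5, -0.3]
width: 0.05
```

Request:
carry_out:
  targets:
    - [0.47,0,0,0.5,0]
    - [0.47,0,0,0.5,0]
    - [0.47,0,0,0.4,0]
    - [0.47,0,0,0.3,0]
    - [0.47,0,0,0,0]

```text
time: 10.65
tool_pos: [0.5024, 0.1933, 0.0574]
ee_rot: [-0.114, 1.57, 0.08]
wrist_force: [-0.8, 0.1, 0.1]
width: 0.05
```

Request:
carry_out:
  targets:
    - [0.47,0,0,0.3,0]
    - [0.47,0,0,0.3,0]
    - [0.47,0,0,0,0]

```text
time: 10.95
tool_pos: [0.5081, 0.1944, 0.0575]
ee_rot: [-0.045, 1.57, 0.148]
wrist_force: [-0.4, 0.9, -0.3]
width: 0.05
```

Request:
carry_out:
  targets:
    - [0.47,0,0,0.2,0]
    - [0.47,0,0,0.2,0]
    - [0.47,0,0,0,0]

```text
time: 11.25
tool_pos: [0.5118, 0.1951, 0.0575]
ee_rot: [-0.205, 1.57, -0.011]
wrist_force: [-1.0, 0.2, 0.5]
width: 0.0501
```

Request:
carry_out:
  targets:
    - [0.47,0,0,0.15,0]
    - [0.47,0,0,0.15,0]
    - [0.47,0,0,0,0]

```text
time: 11.55
tool_pos: [0.514, 0.1956, 0.0575]
ee_rot: [-3.012, 1.57, -2.818]
wrist_force: [-3.4, -1.0, 1.8]
width: 0.05
```

```bash
python3 - <<'E'
from st import *
import cv2
st()
s=robot.snapshot("top");pickle.dump(s,open("pics/top5.pkl","wb"));w=robot.snapshot("wrist")
cv2.imwrite("pics/v5.png",np.hstack([cv2.resize(w["image"],(400,300)),cv2.resize(s["image"][135:295,220:400],(340,300))])[:,:,::-1])
E
```

```text
q [ 0.261  0.164  1.584 -0.     1.394 -1.504] tcp [0.514  0.1956 0.0575] w 0.05 F [-3.4 -1.   1.8] T 11.55
in shaker mm [-66.4  -0. ] z 57.5 tooly ang rel 1.5702 x axis [-0.001 -0.    -1.   ]
```

View pics/v5.png

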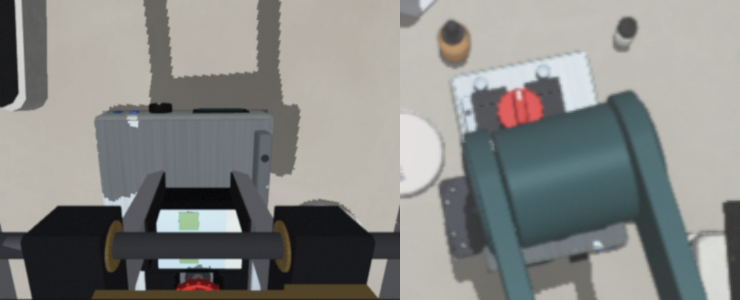

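The carrier's leading edge reaches both posts in the top view and the force is rising. I'll press a little more to seat it.

Request:
carry_out:
  targets:
    - [0.47,0,0,0.15,0]
    - [0.47,0,0,0.1,0]
    - [0.47,0,0,0,0]
    - [0.47,0,0,0,0]

```text
time: 12.05
tool_pos: [0.5141, 0.1955, 0.0575]
ee_rot: [-3.069, 1.564, -2.875]
wrist_force: [-8.7, -2.2, 6.1]
width: 0.05
```

The carrier is home: 8.7 N against the stops with no motion. I'll back off, lift and move over the stud.

Request:
carry_out:
  targets:
    - [0.47,0,0,-1,0]
    - [0.47,-2,0,-0.8,0]
    - [0.47,-4,0,0,0]
    - [0.47,-2,0,3,0]
    - [0.47,0,0,4,0]
    - [0.47,0,0,4,0]
    - [0.47,0,0,0.5,0]
    - [0.47,0,0,0,0]
    - [0.47,0,0,0,0]

```text
time: 12.95
tool_pos: [0.6114, 0.2148, 0.1374]
ee_rot: [-2.974, 1.571, -2.78]
wrist_force: [-0.1, 1.1, 0.2]
width: 0.0496
```

```bash
python3 - <<'E'
from st import *
import cv2
st()
s=robot.snapshot("wrist");pickle.dump(s,open("pics/wrist6.pkl","wb"));cv2.imwrite("pics/v6.png",s["image"][:,:,::-1])
E
```

```text
q [ 0.25   0.326  1.223 -0.     1.592 -1.514] tcp [0.6114 0.2148 0.1374] w 0.0496 F [-0.1  1.1  0.2] T 12.95
in shaker mm [32.8 -0. ] z 137.4 tooly ang rel 1.5702 x axis [-0. -0. -1.]
```

View pics/v6.png

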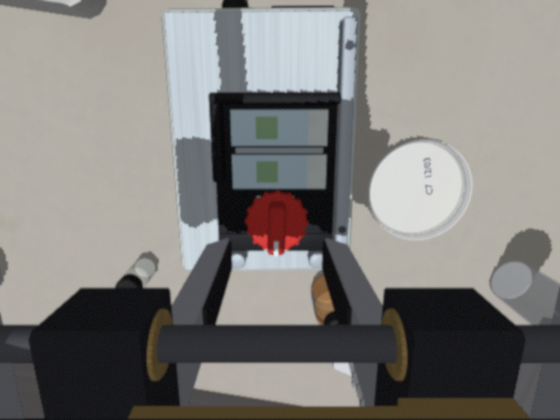

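The wrist view shows the carrier flush to the fence and the posts. The red disc is centred near (277,223), the wing lies along its x axis, and the fingertips at (232,243) and (325,240) straddle it.

```bash
python3 - <<'E'
from st import *
import cv2
s=pickle.load(open("pics/wrist6.pkl","rb"));h=cv2.cvtColor(s["image"],cv2.COLOR_RGB2HSV)
m=(((h[...,0]<8)|(h[...,0]>172))&(h[...,1]>140)&(h[...,2]>60)).astype(np.uint8);m[:185]=0;m[262:]=0;m[:,:240]=0;m[:,:]*=1;m[:,315:]=0
c=max(cv2.findContours(m,0,2)[0],key=cv2.contourArea);(u,v),r=cv2.minEnclosingCircle(c);print(u,v,r,cv2.boundingRect(c))
p=ray(s,u,v,.074);print("disc",p,"shaker mm",R2.T@(p[:2]-t)*1e3)
tcp=np.array([.6114,.2148,.1374]);print("tcp proj",proj(s,tcp))
for x,y,n in((30,0,"stud"),(0,45,"fence-side mid"),(60,0,"lead edge")):
    q=t+R2@[x/1e3,y/1e3];print(n,proj(s,[*q,.077 if n=="stud" else .057]))
for n,u,v,z in(("rimTL",212,94,.071),("rimTR",338,94,.071),("deckTL",164,11,.045),("deckTR",354,11,.045),("deckBL",183,270,.045)):
    p=ray(s,u,v,z);print(n,R2.T@(p[:2]-t)*1e3)
E
```

```text
276.2955017089844 221.56610107421875 31.876924514770508 (245, 190, 64, 64)
disc [0.61243178 0.21462697 0.074     ] shaker mm [33.80556295 -0.35283888]
tcp proj [276.80365226 253.17308332]
stud [276.77374773 217.73294008]
fence-side mid [336.30781063 172.13739023]
lead edge [276.79598067 246.72325013]
rimTL [-55.4428876  -43.76408943]
rimTR [-55.37711498  41.45459297]
deckTL [-112.89436872  -79.64035055]
deckTR [-112.77390009   54.65889769]
deckBL [ 85.70144181 -79.90358915]
```

Request:
carry_out:
  targets:
    - [0.6,2,0,0,0]
    - [0.7,2,0,0,0]
    - [0.75,1.2,0,0,0]
    - [0.8,0.6,0,0,0]
    - [0.8,0,0,0,0]
    - [0.8,0,0,0,0]

```text
time: 13.6
tool_pos: [0.6124, 0.2149, 0.0805]
ee_rot: [0.016, 1.569, 0.209]
wrist_force: [-0.5, 1.1, -0.6]
width: 0.0189
```

Request:
carry_out:
  targets:
    - [1,0,0,0,0]
    - [1,0,0,0,0]
    - [1,0,0,0,0]
    - [1,0,0,0,0]

```text
time: 14.0
tool_pos: [0.6128, 0.2149, 0.0808]
ee_rot: [-0.06, 1.569, 0.134]
wrist_force: [-0.5, -0.4, 4.7]
width: 0.0121
```

The wing is gripped at 12.1 mm with little side force. Now I'll press.

Request:
carry_out:
  targets:
    - [1,0.3,0,0,0]
    - [1,0.3,0,0,0]
    - [1,0.3,0,0,0]
    - [1,0.2,0,0,0]
    - [1,0,0,0,0]
    - [1,0,0,0,0]

```text
time: 14.6
tool_pos: [0.613, 0.2149, 0.0716]
ee_rot: [-0.039, 1.567, 0.155]
wrist_force: [-2.8, -0.7, 10.7]
width: 0.0118
```

```bash
python3 - <<'E'
from st import *
st()
E
```

```text
q [ 0.25   0.361  1.31  -0.     1.467 -1.514] tcp [0.613  0.2149 0.0716] w 0.0118 F [-2.8 -0.7 10.7] T 14.6
in shaker mm [34.4 -0.2] z 71.6 tooly ang rel 1.5701 x axis [ 0.003  0.001 -1.   ]
```

Request:
carry_out:
  targets:
    - [1,0.15,0,0,0]
    - [1,0,0,0,0]
    - [1,0,0,0,0]

```text
time: 14.9
tool_pos: [0.613, 0.215, 0.0708]
ee_rot: [-0.017, 1.567, 0.177]
wrist_force: [-3.0, -1.3, 12.6]
width: 0.0117
```

Request:
carry_out:
  targets:
    - [1,0.15,0,0,0]
    - [1,0,0,0,0]
    - [1,0,0,0,0]

```text
time: 15.2
tool_pos: [0.6132, 0.215, 0.0707]
ee_rot: [-0.033, 1.566, 0.16]
wrist_force: [-4.1, -2.2, 14.6]
width: 0.0119
```

It's at the bottom stop: the position holds and the force is past 12 N. I'll turn clockwise, which is positive about the tool x axis pointing down.

Request:
carry_out:
  targets:
    - [1,0.1,0,0,4]
    - [1,0,0,0,5]
    - [1,0,0,0,5]
    - [1,0,0,0,5]
    - [1,0,0,0,5]
    - [1,0,0,0,0]

```text
time: 15.8
tool_pos: [0.6134, 0.2145, 0.0706]
ee_rot: [0.225, 1.566, -0.002]
wrist_force: [-5.1, -3.4, 19.3]
width: 0.0116
```

```bash
python3 - <<'E'
from st import *
o,M=st();print(o["wrist_torque"])
E
```

```text
q [ 2.500e-01  3.610e-01  1.312e+00 -1.000e-03  1.463e+00 -1.094e+00] tcp [0.6134 0.2145 0.0706] w 0.0116 F [-5.1 -3.4 19.3] T 15.8
in shaker mm [34.7 -0.6] z 70.6 tooly ang rel 1.1498 x axis [ 0.005 -0.    -1.   ]
[-0.57249002  1.0946775  -0.06705976]
```

Request:
carry_out:
  targets:
    - [1,0,0,0,6]
    - [1,0,0,0,6]
    - [1,0,0,0,6]
    - [1,0,0,0,6]
    - [1,0,0,0,6]
    - [1,0,0,0,6]
    - [1,0,0,0,6]
    - [1,0,0,0,6]
    - [1,0,0,0,6]
    - [1,0,0,0,4]
    - [1,0,0,0,2]
    - [1,0,0,0,0]
    - [1,0,0,0,0]

```text
time: 17.1
tool_pos: [0.6127, 0.2139, 0.0706]
ee_rot: [0.894, 1.567, -0.379]
wrist_force: [-7.7, -3.1, 20.6]
width: 0.012
```

```bash
python3 - <<'E'
from st import *
o,M=st();print(o["wrist_torque"])
E
```

```text
q [ 0.25   0.361  1.312 -0.002  1.465 -0.048] tcp [0.6127 0.2139 0.0706] w 0.012 F [-7.7 -3.1 20.6] T 17.1
in shaker mm [33.9 -1.1] z 70.6 tooly ang rel 0.1039 x axis [ 0.004 -0.001 -1.   ]
[-0.99824848  1.52820351 -0.01558012]
```

Request:
carry_out:
  targets:
    - [1,0,0,0,2]
    - [1,0,0,0,2]
    - [1,0,0,0,0]
    - [1,0,0,0,0]

```text
time: 17.5
tool_pos: [0.6127, 0.214, 0.0706]
ee_rot: [1.006, 1.567, -0.335]
wrist_force: [-7.1, -4.6, 20.2]
width: 0.0119
```

```bash
python3 - <<'E'
from st import *
o,M=st();print(o["wrist_torque"])
E
```

```text
q [ 0.25   0.361  1.312 -0.002  1.465  0.02 ] tcp [0.6127 0.214  0.0706] w 0.0119 F [-7.1 -4.6 20.2] T 17.5
in shaker mm [34. -1.] z 70.6 tooly ang rel 0.0356 x axis [ 0.004 -0.001 -1.   ]
[-0.94466517  1.37636112  0.42748071]
```

The torque has risen at the 1.5 rad end stop. I'll ease up while still gripping, then open and rise.

Request:
carry_out:
  targets:
    - [1,-0.2,0,0,-1]
    - [1,-0.2,0,0,0]
    - [1,-0.2,0,0,0]
    - [1,0,0,0,0]
    - [1,0,0,0,0]

```text
time: 18.0
tool_pos: [0.6124, 0.2139, 0.0731]
ee_rot: [0.526, 1.568, -0.798]
wrist_force: [-2.2, -2.3, 9.7]
width: 0.012
```

Request:
carry_out:
  targets:
    - [0.7,0,0,0,0]
    - [0.7,0,0,0,0]
    - [0.7,0,0,0,0]
    - [0.7,-1,0,0,0]
    - [0.6,-2,0,0,0]
    - [0.6,-4,0,0,0]
    - [0.6,-4,0,0,0]
    - [0.6,0,0,0,0]
    - [0.6,0,0,0,0]

```text
time: 18.9
tool_pos: [0.6123, 0.215, 0.1815]
ee_rot: [1.625, 1.569, 0.3]
wrist_force: [-0.1, 0.7, -1.3]
width: 0.0375
```

```bash
python3 - <<'E'
from st import *
import cv2
st()
s=robot.snapshot("wrist");pickle.dump(s,open("pics/wrist8.pkl","wb"));cv2.imwrite("pics/v8.png",s["image"][:,:,::-1])
E
```

```text
q [0.25  0.313 1.153 0.    1.674 0.004] tcp [0.6123 0.215  0.1815] w 0.0375 F [-0.1  0.7 -1.3] T 18.9
in shaker mm [33.8  0.1] z 181.5 tooly ang rel 0.0519 x axis [ 0.002  0.001 -1.   ]
```

View pics/v8.png

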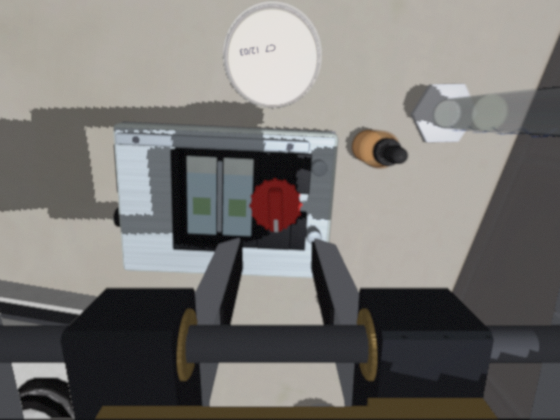

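The wing is now across the shaker and the carrier is still at the posts. One numeric check on the carrier pose and the wing angle.

```bash
python3 - <<'E'
from st import *
import cv2
s=pickle.load(open("pics/wrist8.pkl","rb"));im=s["image"]
c=im[110:290,100:350];cv2.imwrite("pics/v9.png",cv2.resize(c,None,fx=3.2,fy=3.2,interpolation=cv2.INTER_CUBIC)[:,:,::-1])
h=cv2.cvtColor(im,cv2.COLOR_RGB2HSV)
def red(s):
    h=cv2.cvtColor(s["image"],cv2.COLOR_RGB2HSV);m=(((h[...,0]<8)|(h[...,0]>172))&(h[...,1]>140)&(h[...,2]>60)).astype(np.uint8)
    c=max(cv2.findContours(m,0,2)[0],key=cv2.contourArea);return cv2.minEnclosingCircle(c),cv2.contourArea(c)
for f in("wrist6","wrist8"):
    q=pickle.load(open(f"pics/{f}.pkl","rb"));(cc,r),A=red(q);p=ray(q,*cc,.07)
    dep=-(q["pose"][:3,:3].T@(p-q["pose"][:3,3]))[2];print(f,cc,r,A,"disc diam mm at z=.07:",2*r*dep/q["camera_matrix"][0,0]*1e3)
for n,u,v,z in(("rearL",173,149,.071),("rearR",173,249,.071),("lead",306,249,.057),("deck FL",117,127,.045),("post far",319,167,.061),("post near",314,235,.061),("wing mark",276,226,.093),("disc",275,205,.072)):
    print(n,(R2.T@(ray(s,u,v,z)[:2]-t)*1e3).round(1))
E
```

```text
wrist6 (276.2955017089844, 221.56610107421875) 31.876924514770508 2727.5 disc diam mm at z=.07: 47.50051671391813
wrist8 (275.1031188964844, 204.55221557617188) 26.629318237304688 1871.5 disc diam mm at z=.07: 46.1455804436591
rearL [-54.1  43. ]
rearR [-56.2 -45.6]
lead [ 64. -45.]
deck FL [-110.8   57.1]
post far [69.2 33. ]
post near [ 69.8 -29.4]
wing mark [ 34.2 -12.4]
disc [32.7 -0.2]
```

View pics/v9.png

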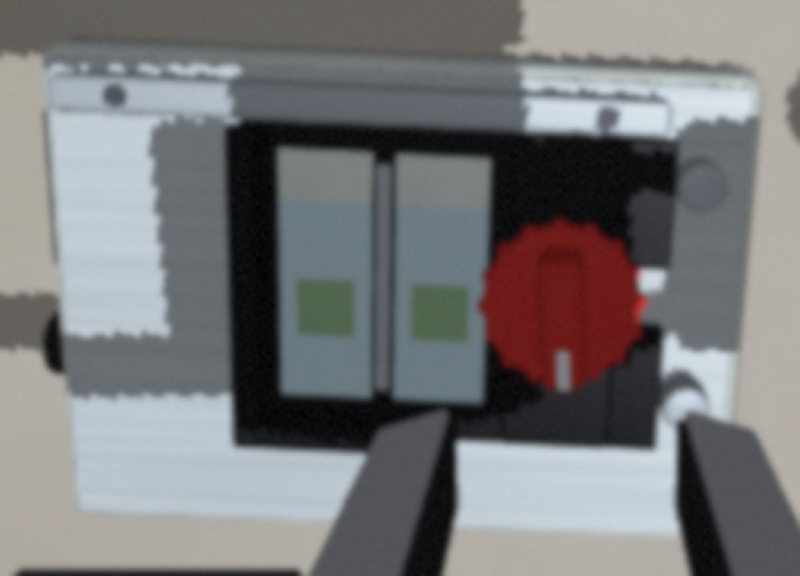

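```bash
python3 -c "
from bench import robot
print(robot.close_job())"
```

```text
the job is handed in; nothing more can be done
None
```

I mounted the carrier, locked the stud and handed the job in at about 19 s on the robot's clock. No verdict was reported.

**What I did**
- **Carrier:** I pushed it sideways to the fence until the force reached 12 N with no further motion. I then pushed it along the fence with both fingers until it stopped on the posts at about 9 N.
- **Stud:** I gripped the wing, pressed it to its bottom stop and kept about 20 N on it while turning clockwise. It reached the 1.5 rad end stop, where torque rose to 0.43 N m. I then eased up, opened the gripper and lifted well clear.

**What the last checks showed**
- **Carrier:** it lies parallel to the fence with its leading edge at both posts. Its position relative to the stud fits home.
- **Stud turn:** the wing lies across the shaker.
- **Bystanders:** the petri dish and dropper stand upright in the last picture. The vial was not clearly in that picture, but no contact force appeared on the moves near it.

**What was less certain**
- **Stud depth:** the disc's apparent size put it about 8 mm down, which is too coarse to tell the 5.5 mm locked depth from the 8 mm half-way depth. I'm relying on the turn having reached its end stop.
- **Shaker position:** in the camera views the carrier and stud were 2–4 mm further along x than my first fit, and finger contact suggested about 2 mm. They were offset together, so I put this down to calibration.

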